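# Lock the T-stop in the clamping bed

### The arm

A 6-joint arm with a two-finger parallel gripper is mounted at the origin on a cart in front of the work surface, level with it; the furniture and walls round the work are solid. World frame = base frame: x ahead of the robot, y to its left, z up, the work surface at z = 0. Lengths are in m, angles in rad, forces in N, time in s.
With the tool pointing down it reaches from about 0.3 to 0.875 m from the base axis. Payload 6.4 kg.
Tool frame: the origin (TCP) lies between the finger pads; the fingertips stand 25 mm ahead of it and the grasp point (between the pads) lies 6 mm ahead of it; z points along the fingers, y is the line along which they close (so a half turn about z gives the same grasp; the last joint's range is limited). The gripper opens to 85 mm and grips with 20 to 120 N. Pads are 22 mm wide; open, the fingers measure 114 mm over their backs; the gripper's body (76 mm by 85 mm) begins 54 mm behind the grasp point. The pads swing forward as they close: fully open they stand 13 mm farther back than shut.
Start: joints at [1.088, 0.181, 1.607, -0, 1.354, -0.206], TCP at [0.157, 0.553, 0.256] pointing down, gripper open.
Joint ranges: [-2.99, 2.99], [-0.89, 2.07], [0.3, 2.58], [-1.14, 4.28], [0, 2.63], [-3.12, 3.12]. Speed limits (rad/s): [2.57, 2.57, 3.01, 3.14, 3.14, 3.14].

### API

Orientations are given as a unit quaternion [w, x, y, z].
In Python, from bench import ctrl gives the robot as it stands.
- The arm moves only by the tool servo_tool, never from a script. Its argument "series" is text: rows parted by semicolons, each of 7 numbers parted by spaces: the gripper command: -1 is fully open, 1 is shut, values between are in proportion, then the shift along the tool's x, y, z in m, then the turn, a rotation vector about the tool's x, y, z in degrees. A call has 1 to 12 rows; each row is the pose to reach, as a shift and turn from the pose commanded when the call began, along the tool's axes at that moment; what a row does not reach only later rows make up. A row lasts 1/12 s, in which the tool goes at most 41.7 mm and 7.16 degrees, less where a joint would pass 70% of its speed; a pose out of reach is approached as far as the arm can. A call with a gripper value outside its range is refused whole. The fingers move at their own pace and stop on an object; the grip force is fixed at half the most. Time passes only in rows, so rows that repeat a pose let the fingers close. It gives the time, the measured TCP pose, the force, the opening and the grip force at its end, in the units of the state.
- ctrl.get_obs(): the state, without advancing time (a new reading comes with each control period).
- ctrl.camera(name): name is "side" or "top" or "wrist"; returns a dict with "img" (384x512x3 uint8, red, green, blue), "z_map" (384x512 float32, m along the optical axis (not along the pixel's ray), 0 where there is no reading), "fovy" (degrees; the focal length in pixels is half the picture's height over the tangent of half this angle, whatever the lens; pixels are square), "cx", "cy" (the principal point, pixels), "extrinsics" (4x4, takes a point from camera to world coordinates); the wrist camera has in their place "T_tool_cam" (4x4, takes a point from camera to tool coordinates, whose origin is the TCP and whose axes are the flange's). Camera axes: x right, y down, z forward; pixel columns grow to the right and rows downward; lengths in m; the calibration is good to about 2 mm. A picture is of the moment at which its call begins: read the wrist's pose just before it.
- ctrl.hand_in(): hands the job in; it is judged then, once.
The state is a dict: "time_s": time; "q": joint angles; "dq": joint speeds; "joint_efforts": joint torques, N m; "eef_pos": TCP position; "eef_rot": TCP orientation; "wrist_force": force on the tool from outside, world axes, zero at the start; "torque": the same for the moment, N m; "opening": opening from 0.0 (shut) to 1.0 (fully open); "grasp_force": force on a finger pad.
Only numpy, scipy, OpenCV 4.12 (cv2) and the standard library are available. Lean on these libraries where they do the work, as an engineer would, in place of code of your own. Each camera call takes 0.05 s, during which the arm holds its last target. There are 200 camera calls.

### The job

Fit the stop that has the crossbar foot to the slotted clamping bed: pass its crossbar down through the slot until the collar rests on the bed, give it a quarter turn so that the crossbar lies across underneath and holds, and let go. Leave the other stop, the one with the plain round foot, standing where it is.

Things in the scene. Friction and masses are not known exactly. Their poses are not given: they have to be found in the camera images.
- t_stop_grip (a point): T-stop, loose, upright, 0.16 kg. From below (mm): steel crossbar foot 62 x 16 x 12 high (juts out past the collar), shank 16 dia x 14, collar 46 dia x 8, grip plate 44 long x 14 thick x 44 high. Point: middle of the grip plate, 22 above the collar's top, 30 above its underside, 56 above the foot's bottom. x: along crossbar and grip plate; y: across the plate; z: up.
- plain_stop_grip (a point): Bystander: loose stop with the same shank, collar and grip plate as the T-stop, but its foot is a plain round disc 25 mm across, hidden under the collar when seen from above; no crossbar. Point: middle of its grip plate, 56 mm above the deck. Axes as for the T-stop.
- bed_slot (a point): Clamping bed: fixed hollow aluminium rail 190 x 90 x 40 mm. One slot 30 wide, 160 long, closed at both ends, in its 8 mm thick top; hollow below 80 wide, 27 deep. With the collar on the bed the crossbar hangs 6 mm under the top plate, 6 above the hollow's floor, free to turn. Point: middle of the slot, level with the top. x: along the slot; y: across; z: up.

How it is judged:
On the way:
1. the T-stop's crossbar has gone down through the slot, lying along it (x of t_stop_grip in the frame of bed_slot between -0.06 and 0.06 m and y of t_stop_grip in the frame of bed_slot between -0.012 and 0.012 m and z of t_stop_grip in the frame of bed_slot below 0.038 m and angle between the x axis of t_stop_grip and the x axis of bed_slot, either way round below 0.35 rad), for 0.1 s.
At the end, for the whole second after the job is handed in: The T-stop stands upright in the slot (within 60 mm of the slot's middle along it and 12 mm across it) with its collar down on the bed (within 4 mm), its crossbar turned to within 25 degrees of square across the slot, at rest and released (x of t_stop_grip in the frame of bed_slot between -0.06 and 0.06 m and y of t_stop_grip in the frame of bed_slot between -0.012 and 0.012 m and z of t_stop_grip in the frame of bed_slot between 0.026 and 0.034 m and angle between the x axis of t_stop_grip and the y axis of bed_slot, either way round below 0.45 rad and angle between t_stop_grip's own z axis and vertical below 0.12 rad and linear speed of t_stop below 0.02 m/s); the robot touches nothing.
It fails at once if the plain round-footed stop is moved by more than 30 mm or knocked over (distance of plain_stop_grip from where it was at the start of the episode above 0.03 m or angle between plain_stop_grip's own z axis and vertical above 0.5 rad).
It also fails if it takes over 42 s, if anything falls off the work surface, if the arm or the gripper's body presses on something with over 40 N, if the wrist force passes 120 N, or if a joint passes its speed limit or range.

## Working session

There is one attempt and no reset: what is moved stays moved. The work goes in short steps, Python scripts to look and compute and a tool call to move; the robot and the scene stay as the last step left them, time stands still between calls to the robot, and variables do not carry over. Pictures are saved under pics/ and viewed, at most 10 in all, crops included, and the job is handed in when it is done.

Besides the shell and the picture viewer there is one more tool, called after "Call:" as name(argument=value, ...), one argument or row to a line, values as JSON. servo_tool: Moves the arm, as the interface text tells. Its arguments: {"type":"object","properties":{"series":{"type":"string"}},"required":["series"]}

```bash
mkdir -p pics; cat > h.py <<'E'
import numpy as np, cv2
from bench import ctrl
from scipy.spatial.transform import Rotation as R
def cam(n):
    o=ctrl.get_obs(); c=ctrl.camera(n)
    if n=="wrist":
        q=o["eef_rot"]; T=np.eye(4); T[:3,:3]=R.from_quat([q[1],q[2],q[3],q[0]]).as_matrix(); T[:3,3]=o["eef_pos"]
        c["E"]=T@np.array(c["T_tool_cam"])
    else: c["E"]=np.array(c["extrinsics"])
    c["f"]=192/np.tan(np.radians(c["fovy"])/2)
    return c
def ray(c,uv):
    uv=np.atleast_2d(uv).astype(float)
    d=np.c_[(uv[:,0]-c["cx"])/c["f"],(uv[:,1]-c["cy"])/c["f"],np.ones(len(uv))]@c["E"][:3,:3].T
    return c["E"][:3,3],d
def plane(c,uv,z):
    p,d=ray(c,uv); return p+d*((z-p[2])/d[:,2])[:,None]
def cloud(c):
    v,u=np.mgrid[:384,:512]; p,d=ray(c,np.c_[u.ravel(),v.ravel()])
    P=p+d*c["z_map"].reshape(-1,1); P[c["z_map"].ravel()==0]=np.nan
    return P.reshape(384,512,3)
E
python3 - <<'E'
from h import *
ims=[]
for n in["top","side","wrist"]:
    c=cam(n); ims.append(c["img"]); np.savez(f"{n}0.npz",**c); print(n,c["E"].round(3).tolist(),c["f"],c["cx"],c["cy"])
cv2.imwrite("pics/a.png",cv2.resize(ims[0][:,:,::-1],(768,576)))
cv2.imwrite("pics/b.png",np.hstack([cv2.resize(i[:,:,::-1],(400,300)) for i in ims[1:]]))
print(ctrl.get_obs())
E
```

```text
top [[-0.02, -0.996, 0.089, 0.495], [-1.0, 0.022, 0.022, -0.049], [-0.024, -0.088, -0.996, 1.02], [0.0, 0.0, 0.0, 1.0]] 494.00528104739533 254.77006356153242 189.4467948263557
side [[-0.981, -0.079, 0.179, 0.429], [-0.195, 0.346, -0.918, 0.736], [0.01, -0.935, -0.355, 0.398], [0.0, 0.0, 0.0, 1.0]] 413.82285353146364 254.77963395536594 182.87940596565667
wrist [[0.273, 0.924, 0.27, 0.087], [0.962, -0.261, -0.079, 0.572], [-0.003, 0.281, -0.96, 0.373], [0.0, 0.0, 0.0, 1.0]] 343.21484216751224 254.26663946665488 191.50264576657338
{'time_s': 0.15, 'q': array([ 1.08768224e+00,  1.81372175e-01,  1.60778366e+00,  3.10987691e-05,
        1.35380619e+00, -2.06326745e-01]), 'dq': array([ 9.73413708e-04, -8.39248897e-04, -3.26043551e-03, -3.10514452e-05,
       -2.04577949e-04, -1.59509860e-03]), 'joint_efforts': array([ 9.54377574e-04, -4.45264864e+01, -3.51690745e+01, -2.70176488e-04,
        5.80972366e-03,  9.71020171e-06]), 'eef_pos': array([0.15693118, 0.55276237, 0.2555875 ]), 'eef_rot': array([-2.45667377e-04,  1.37955614e-01,  9.90438175e-01, -6.39274504e-04]), 'wrist_force': array([0.17351082, 0.51079386, 0.24089129]), 'torque': array([0.01516529, 0.04447707, 0.05395352]), 'grasp_force': 0.0, 'opening': 0.9980776897013869}
```

View pics/a.png

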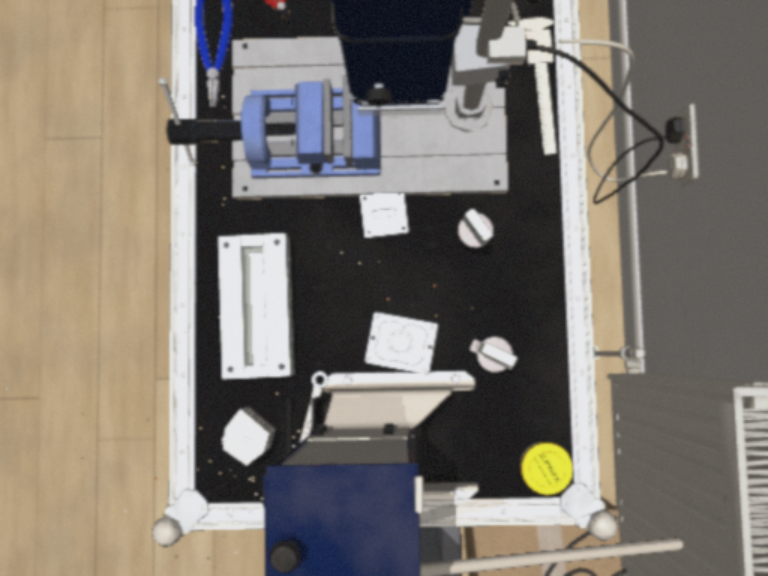

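View pics/b.png

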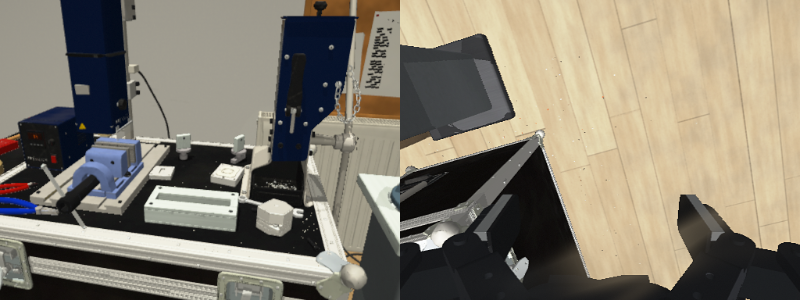

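The top view shows the bed at about (255,306) and two stops at (476,229) and (495,354). The lower one seems to have a bar end jutting out at (476,346). Next I'll measure all three from both views.

```bash
cat > m.py <<'E'
from h import *
cs={n:dict(np.load(f"{n}0.npz")) for n in["top","side"]}
P=cloud(cs["top"]); S=cloud(cs["side"])
z=P[...,2]
def comps(P,lo,hi,name):
    m=((P[...,2]>lo)&(P[...,2]<hi)&(P[...,0]>.2)&(P[...,0]<.85)&(abs(P[...,1])<.4)).astype(np.uint8)
    n,l,s,ce=cv2.connectedComponentsWithStats(m)
    for i in range(1,n):
        if s[i,4]>25:
            q=P[l==i]; r=cv2.minAreaRect(q[:,:2].astype(np.float32))
            print(name,lo,s[i,4],"px",ce[i].round(),"z",np.median(q[:,2]).round(4),"rect",np.round(r[0],4),np.round(r[1],3),round(r[2],1))
comps(P,.055,.09,"top"); comps(P,.018,.045,"top"); comps(S,.06,.09,"side");comps(S,.03,.045,"side")
t=cs["top"]["img"][130:260,290:360,::-1]; s=cs["side"]["img"][150:230,210:330,::-1]
cv2.imwrite("pics/c.png",np.hstack([cv2.resize(t,(300,557)),cv2.resize(s,(480,320)) if 0 else cv2.copyMakeBorder(cv2.resize(s,(480,320)),0,237,0,0,cv2.BORDER_CONSTANT)]))
E
python3 m.py
```

```text
top 0.055 237 px [213.  93.] z 0.0756 rect [0.7948 0.0578] [0.047 0.099] 88.7
top 0.055 79 px [314.  69.] z 0.0712 rect [ 0.8198 -0.1473] [0.029 0.018] 57.3
top 0.055 1333 px [151.  87.] z 0.0689 rect [0.783 0.17 ] [0.087 0.168] 12.6
top 0.055 177 px [244. 101.] z 0.0742 rect [ 0.7711 -0.0035] [0.045 0.066] 89.3
top 0.055 39 px [430.  82.] z 0.0701 rect [ 0.7831 -0.3723] [0.029 0.007] 85.3
top 0.055 203 px [318. 150.] z 0.0772 rect [ 0.6536 -0.152 ] [0.044 0.015] 34.1
top 0.055 185 px [331. 236.] z 0.0777 rect [ 0.4872 -0.1723] [0.044 0.014] 62.7
top 0.055 1216 px [256. 267.] z 0.0802 rect [ 0.4284 -0.0316] [0.161 0.033] 89.9
top 0.055 90 px [279. 297.] z 0.0667 rect [ 0.3709 -0.0695] [0.004 0.066] 88.6
top 0.055 68 px [293. 327.] z 0.0693 rect [ 0.3181 -0.0932] [0.038 0.003] 86.2
top 0.055 521 px [378. 370.] z 0.073 rect [ 0.2377 -0.2464] [0.017 0.138] 0.2
top 0.018 3516 px [236. 114.] z 0.021 rect [ 0.7798 -0.0106] [0.376 0.139] 90.0
top 0.018 2027 px [298.  87.] z 0.0204 rect [ 0.8052 -0.113 ] [0.089 0.172] 0.2
top 0.018 360 px [187.  72.] z 0.0352 rect [0.8283 0.1124] [0.048 0.04
[... 2047 characters left out ...]
] 79.1
side 0.03 336 px [363. 216.] z 0.0368 rect [ 0.3451 -0.0387] [0.074 0.147] 41.1
side 0.03 28 px [390. 241.] z 0.0381 rect [0.3162 0.0397] [0.003 0.018] 2.2
side 0.03 42 px [ 92. 239.] z 0.036 rect [0.8408 0.1472] [0.011 0.022] 66.5
side 0.03 3250 px [247. 258.] z 0.0403 rect [0.5577 0.1448] [0.19  0.094] 1.6
side 0.03 523 px [355. 245.] z 0.0377 rect [0.3789 0.0675] [0.112 0.009] 0.5
side 0.03 73 px [434. 242.] z 0.0374 rect [0.2373 0.0278] [0.01  0.016] 85.2
side 0.03 382 px [351. 278.] z 0.0378 rect [0.3849 0.1707] [0.071 0.03 ] 5.3
side 0.03 41 px [ 95. 272.] z 0.0361 rect [0.7791 0.2413] [0.01  0.012] 36.7
side 0.03 34 px [ 82. 272.] z 0.0429 rect [0.792  0.2524] [0.024 0.004] 1.2
```

View pics/c.png

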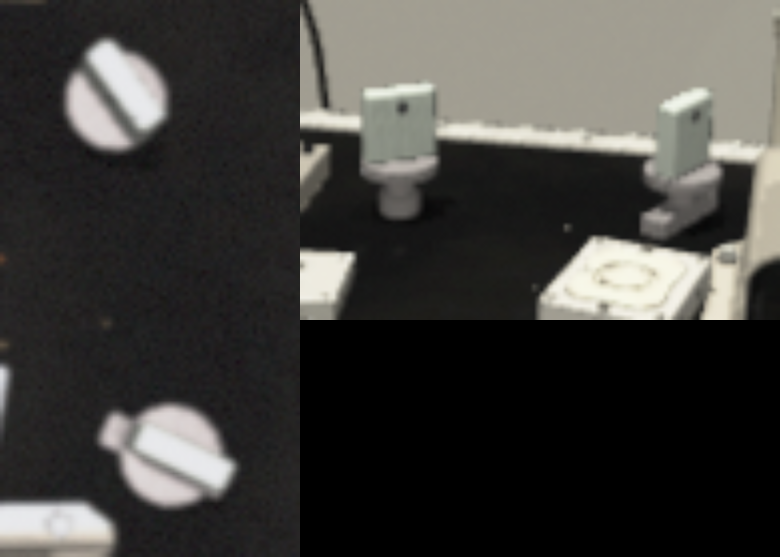

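The far stop at (400,100) in the side crop has a round foot. The near one at (690,170) has the crossbar, so it is the T-stop, at about (0.487,-0.172) with its axis at about 62°. The tall structures near the robot come next.

```bash
python3 - <<'E'
from h import *
for n in["top","side"]:
    P=cloud(dict(np.load(f"{n}0.npz"))).reshape(-1,3); P=P[np.isfinite(P[:,0])]
    H=np.full((13,14),np.nan)
    for i in range(13):
        for j in range(14):
            m=(abs(P[:,0]-(.9-.07*i))<.035)&(abs(P[:,1]-(.455-.07*j))<.035)
            if m.any(): H[i,j]=P[m,2].max()
    print(n,"cols y .455..-.455"); 
    for i in range(13): print(f"x{.9-.07*i:.2f}",' '.join(f"{int(h*1000):4d}" if h==h else "   ." for h in H[i]))
# bed
P=cloud(dict(np.load("top0.npz"))); S=cloud(dict(np.load("side0.npz")))
for Q,b in((P,(125,250,140,200)),(S,None)):
    m=(abs(Q[...,2]-.04)<.006)&(abs(Q[...,0]-.558)<.11)&(abs(Q[...,1]-.145)<.06)
    q=Q[m]; r=cv2.minAreaRect(q[:,:2].astype(np.float32)); print(r, np.median(q[:,2]))
    # slot: non-top pixels inside the rect
    a=np.radians(r[2]); X=np.array([np.cos(a),np.sin(a)]); Y=np.array([-X[1],X[0]])
    d=Q[...,:2]-np.array(r[0]); u=d@X; v=d@Y
    k=(abs(Q[...,2]-.04)<.006)
    for nm,A,B,lim in(("x",u,v,.01),("y",v,u,.06)):
        s=A[k&(abs(B)<lim)&(abs(A)<.1)]; lo=s[s<0].max(); hi=s[s>0].min(); print(nm,lo,hi)
E
```

```text
top cols y .455..-.455
x0.90    .    .    .   16   25   24   24    .  167  165   81   35    8 -132
x0.83    .    .    .  139   98   99  392  401  396  362  257  193    . -518
x0.76    .    .    .   76   98  100  104  324  152  405    9  176  100   -7
x0.69    .    .    .    8   24   24   24   25   79   81    6    7    .    .
x0.62    .    .    .    8   45   45    6   15   37   81    7    7    .    .
x0.55    .    .    .    8   47   45    5   24   23    7    7    8    .    .
x0.48    .    .    .    8   45   45   14   27   24   81    6    7    .    .
x0.41    .    .    .    9   55  340  411  412   93   27    5    7    .   61
x0.34    .    .    .   11   55  341  437  412   94   29   32    8    .   59
x0.27    .    .   20   27    7    .    .  133  131  108   88   67   45   59
x0.20    .    .    .    .    .    .    .  129  129  110   85   63   44   57
x0.13    .    .    .    .    .    .    .    . -316 -492 -490 -491 -484  -88
x0.06 -805 -803 -807    .    .    .    .    . -708 -497 -493 -479 -477 -338
side cols y .455..-.455
x0.90    .    . -106   15   23   21  437  366    .    .   10    3
[... 653 characters left out ...]
8  408  321  445  445   86   63   42    .
x0.20    .    .    .    .    .    .  257  319  443  445    .    .    .   56
x0.13    .    .    .    .    1    3   15   15    2    3    .    .    .   56
x0.06    .    .    .    .    .    .    .   38   17    2 -496    . -482   57
((0.5584975481033325, 0.1456262171268463), (0.19013941287994385, 0.09122578799724579), 1.7389971017837524) 0.040436563144896076
x -0.08062156421825882 0.07951757700818553
y -0.014690317706492925 0.014488720811822698
((0.5576451420783997, 0.14483267068862915), (0.1899627298116684, 0.09370336681604385), 1.509515404701233) 0.040375503393934864
x -0.08021623024447172 0.07983851820466696
y -0.012748968071997872 0.014148518931253823
```

```bash
python3 - <<'E'
from h import *
A=np.vstack([cloud(dict(np.load(f"{n}0.npz"))).reshape(-1,3) for n in["top","side"]])
A=A[np.isfinite(A[:,0])&(A[:,2]>.1)&(A[:,0]>.1)&(A[:,0]<.55)&(abs(A[:,1])<.4)]
B=(A/.02).round()
for lo in np.arange(.1,.5,.05):
    b=A[(A[:,2]>lo)&(A[:,2]<=lo+.05)]
    u,c=np.unique((b[:,:2]/.03).round().astype(int),axis=0,return_counts=True)
    print(f"z{lo:.2f}",' '.join(f"({x*.03:.2f},{y*.03:.2f}):{k}" for (x,y),k in zip(u,c) if k>8))
E
```

```text
z0.10 (0.24,-0.18):9 (0.24,-0.15):127 (0.24,-0.12):157 (0.24,-0.09):160 (0.24,-0.06):44 (0.24,0.03):315 (0.27,0.03):105 (0.30,0.03):78 (0.33,0.03):9 (0.33,0.06):320 (0.36,0.06):383 (0.39,-0.06):42 (0.39,-0.03):71 (0.39,0.00):93 (0.39,0.03):99 (0.39,0.06):367 (0.42,-0.03):27 (0.42,0.03):12 (0.42,0.06):25
z0.15 (0.24,0.00):167 (0.24,0.03):278 (0.27,0.00):11 (0.27,0.03):163 (0.30,0.03):114 (0.30,0.06):12 (0.33,0.06):467 (0.36,0.06):542 (0.39,-0.06):37 (0.39,-0.03):96 (0.39,0.00):69 (0.39,0.03):77 (0.39,0.06):505 (0.42,-0.03):31 (0.42,0.06):23
z0.20 (0.24,-0.03):204 (0.24,0.00):97 (0.24,0.06):113 (0.27,0.06):134 (0.30,0.06):449 (0.33,0.06):591 (0.36,0.06):258 (0.36,0.09):251 (0.39,-0.06):34 (0.39,-0.03):95 (0.39,0.00):106 (0.39,0.03):109 (0.39,0.06):456 (0.39,0.09):75
z0.25 (0.24,-0.06):100 (0.24,-0.03):131 (0.24,0.03):122 (0.24,0.06):15 (0.27,0.03):11 (0.27,0.06):197 (0.30,0.06):683 (0.33,0.06):638 (0.36,0.06):143 (0.36,0.09):462 (0.39,-0.06):38 (0.39,-0.03):111 (0.39,0.00):115 (0.39,0.03):104 (0.39,0.06):518 (0.39,0.09):80
z0.30 (0.24,-0.09):84 (0.24,-0.06):125 (0.24,0.03):12 (0.27,0.03):32 (0.27,0.06):274 (0.30,0.06):708 (0.33,0.06):698 (0.36,0.06):279 (0.36,0.09):412 (0.39,-0.06):51 (0.39,-0.03):133 (0.39,0.00):129 (0.39,0.03):132 (0.39,0.06):576 (0.39,0.09):66
z0.35 (0.24,-0.12):22 (0.24,-0.09):76 (0.27,0.06):307 (0.30,0.06):772 (0.33,0.06):773 (0.36,0.06):739 (0.39,-0.06):40 (0.39,-0.03):101 (0.39,0.00):95 (0.39,0.03):115 (0.39,0.06):648
z0.40 (0.24,-0.15):69 (0.24,-0.12):128 (0.27,0.06):63 (0.30,0.06):147 (0.33,-0.06):337 (0.33,-0.03):631 (0.33,0.00):620 (0.33,0.03):658 (0.33,0.06):628 (0.36,-0.06):345 (0.36,-0.03):621 (0.36,0.00):624 (0.36,0.03):646 (0.36,0.06):587 (0.39,-0.06):359 (0.39,-0.03):605 (0.39,0.00):598 (0.39,0.03):599 (0.39,0.06):482
z0.45
```

```bash
python3 - <<'E'
from h import *
im=np.load("side0.npz")["img"][0:256,230:512,::-1]; cv2.imwrite("pics/d.png",cv2.resize(im,None,fx=2.2,fy=2.2,interpolation=cv2.INTER_CUBIC))
E
```

```text
(no output)
```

View pics/d.png

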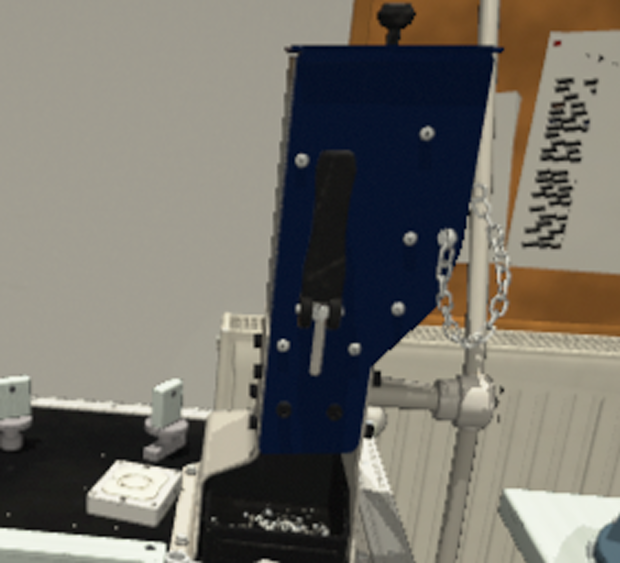

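The side crop shows a blue column with its top at about z 0.44, spanning x 0.25–0.41 and y −0.07 to 0.09. A leaning pole stands behind it. I'll pass in front of the column at a high z.

Call:
servo_tool(
  series="-1 -0.41 -0.18 -0.11 0 0 80;-1 -0.41 -0.18 -0.11 0 0 80;-1 -0.41 -0.18 -0.11 0 0 80;-1 -0.41 -0.18 -0.11 0 0 80;-1 -0.41 -0.18 -0.11 0 0 80;-1 -0.41 -0.18 -0.11 0 0 80;-1 -0.41 -0.18 -0.11 0 0 80;-1 -0.41 -0.18 -0.11 0 0 80;-1 -0.41 -0.18 -0.11 0 0 80;-1 -0.41 -0.18 -0.11 0 0 80;-1 -0.41 -0.18 -0.11 0 0 80;-1 -0.41 -0.18 -0.11 0 0 80",
)

```text
time_s: 1.15
eef_pos: [0.5073, 0.2634, 0.3677]
eef_rot: [0.002, 0.746, 0.666, 0.001]
wrist_force: [-0.2, -0.2, -0.3]
opening: 1.001
grasp_force: 0.0
```

```bash
python3 - <<'E'
from h import *
o=ctrl.get_obs(); print(o["q"].round(3),o["eef_pos"].round(3),o["eef_rot"].round(3))
P=cloud(cam("top")); S=cloud(cam("side"))
A=np.vstack([P.reshape(-1,3),S.reshape(-1,3)]);A=A[np.isfinite(A[:,0])]
q=o["q"][0]; r=A[:,0]*np.cos(q)+A[:,1]*np.sin(q); t=-A[:,0]*np.sin(q)+A[:,1]*np.cos(q)
for a in np.arange(-.05,.75,.05):
    m=(abs(t)<.08)&(r>a)&(r<a+.05)&(A[:,2]>.2)
    if m.any(): print(round(a,2),"z",A[m,2].min().round(3),A[m,2].max().round(3),"t",t[m].min().round(3),t[m].max().round(3))
E
```

```text
[ 0.273  0.101  1.474 -0.002  1.563  0.387] [0.507 0.263 0.368] [0.002 0.746 0.666 0.001]
0.2 z 0.2 0.311 t -0.08 -0.008
0.25 z 0.205 0.408 t -0.055 -0.001
0.3 z 0.2 0.437 t -0.08 -0.015
0.35 z 0.2 0.411 t -0.08 -0.013
0.4 z 0.201 0.409 t -0.067 -0.046
0.55 z 0.475 0.515 t 0.079 0.08
0.6 z 0.403 0.453 t 0.078 0.08
```

```bash
python3 - <<'E'
from h import *
o=ctrl.get_obs()
c=[cam("top"),cam("side")]
A=np.vstack([cloud(x).reshape(-1,3) for x in c]);A=A[np.isfinite(A[:,0])]
q=o["q"][0]; r=A[:,0]*np.cos(q)+A[:,1]*np.sin(q); t=-A[:,0]*np.sin(q)+A[:,1]*np.cos(q)
for a in np.arange(-.05,.75,.05):
    m=(t>0)&(t<.25)&(r>a)&(r<a+.05)&(A[:,2]>.3)
    if m.any(): print(round(a,2),"z",A[m,2].min().round(3),A[m,2].max().round(3),"t",t[m].min().round(3),t[m].max().round(3))
cv2.imwrite("pics/e.png",np.hstack([cv2.resize(x["img"][:,:,::-1],(400,300)) for x in c]))
E
```

```text
0.45 z 0.387 0.449 t 0.128 0.158
0.5 z 0.353 0.51 t 0.08 0.156
0.55 z 0.354 0.51 t 0.08 0.134
0.6 z 0.355 0.461 t 0.079 0.115
```

View pics/e.png

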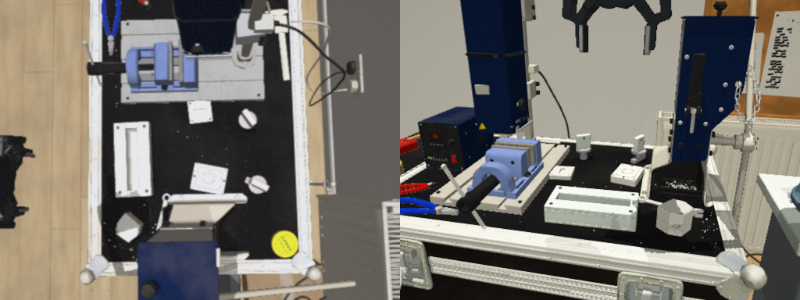

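Call:
servo_tool(
  series="-1 -0.21 0.047 -0.05 0 0 21;-1 -0.21 0.047 -0.05 0 0 21;-1 -0.21 0.047 -0.05 0 0 21;-1 -0.21 0.047 -0.05 0 0 21;-1 -0.21 0.047 -0.05 0 0 21;-1 -0.21 0.047 -0.05 0 0 21;-1 -0.21 0.047 -0.05 0 0 21",
)

```text
time_s: 1.93
eef_pos: [0.5275, 0.0529, 0.4168]
eef_rot: [0.0, 0.852, 0.523, 0.0]
wrist_force: [1.4, -0.2, 0.5]
opening: 0.995
grasp_force: 0.0
```

```bash
python3 - <<'E'
from h import *
o=ctrl.get_obs(); print(o["q"].round(3),o["eef_pos"].round(3),o["eef_rot"].round(3))
c=[cam("top"),cam("side")]
A=np.vstack([cloud(x).reshape(-1,3) for x in c]);A=A[np.isfinite(A[:,0])]
q=o["q"][0]; r=A[:,0]*np.cos(q)+A[:,1]*np.sin(q); t=-A[:,0]*np.sin(q)+A[:,1]*np.cos(q)
for a in np.arange(-.05,.75,.05):
    m=(abs(t)<.25)&(r>a)&(r<a+.05)&(A[:,2]>.46)&(A[:,0]<.68)
    if m.any(): print(round(a,2),"z",A[m,2].min().round(3),A[m,2].max().round(3),"t",t[m].min().round(3),t[m].max().round(3))
cv2.imwrite("pics/f.png",np.hstack([cv2.resize(x["img"][:,:,::-1],(400,300)) for x in c]))
E
```

```text
[-0.124 -0.008  1.492 -0.     1.656  0.346] [0.528 0.053 0.417] [0.    0.852 0.523 0.   ]
0.35 z 0.657 0.726 t 0.058 0.161
0.4 z 0.506 0.752 t 0.058 0.161
0.45 z 0.504 0.757 t 0.052 0.162
0.5 z 0.681 0.759 t 0.052 0.174
0.55 z 0.46 0.743 t 0.055 0.176
```

View pics/f.png

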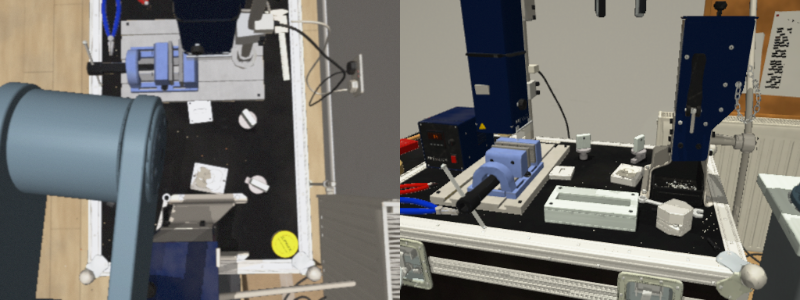

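Call:
servo_tool(
  series="-1 -0.21 0.084 0 0 0 0;-1 -0.21 0.084 0 0 0 0;-1 -0.21 0.084 0 0 0 0;-1 -0.21 0.084 0 0 0 0;-1 -0.21 0.084 0 0 0 0;-1 -0.21 0.084 0 0 0 0;-1 -0.218 0.068 0.157 0 0 0;-1 -0.218 0.068 0.157 0 0 0;-1 -0.218 0.068 0.157 0 0 0;-1 -0.218 0.068 0.157 0 0 0;-1 -0.218 0.068 0.157 0 0 0",
)

```text
time_s: 2.95
eef_pos: [0.4858, -0.166, 0.2511]
eef_rot: [-0.007, 0.851, 0.525, -0.003]
wrist_force: [-0.4, 1.0, -0.9]
opening: 1.001
grasp_force: 0.0
```

```bash
cat > w.py <<'E'
from h import *
import sys
o=ctrl.get_obs(); c=cam("wrist"); print(o["q"].round(3),o["eef_pos"].round(4),o["eef_rot"].round(3),o["wrist_force"].round(1))
P=cloud(c); 
m=((abs(P[...,2]-.079)<.006)&(np.hypot(P[...,0]-.487,P[...,1]+.172)<.06)).astype(np.uint8)
m=cv2.morphologyEx(m,cv2.MORPH_OPEN,np.ones((3,3)))
q=P[m>0]; print(len(q))
if len(q)>20:
    print(np.median(q[:,2]),cv2.minAreaRect(q[:,:2].astype(np.float32)))
    r=cv2.minAreaRect(np.argwhere(m)[:,::-1].astype(np.float32)); cor=plane(c,cv2.boxPoints(r),.078)[:,:2].astype(np.float32); print("ray",cv2.minAreaRect(cor))
cv2.imwrite(sys.argv[1],c["img"][:,:,::-1])
E
python3 w.py pics/g.png
```

```text
[-5.610e-01  5.700e-02  1.755e+00  1.000e-03  1.344e+00 -9.600e-02] [ 0.4858 -0.166   0.2511] [-0.007  0.851  0.525 -0.003] [-0.4  1.  -0.9]
743
0.07774074929727931 ((0.48827850818634033, -0.17360128462314606), (0.04398312047123909, 0.013634568080306053), 62.00597381591797)
ray ((0.4886167645454407, -0.1731690615415573), (0.04360102117061615, 0.013789582997560501), 61.92300796508789)
```

View pics/g.png

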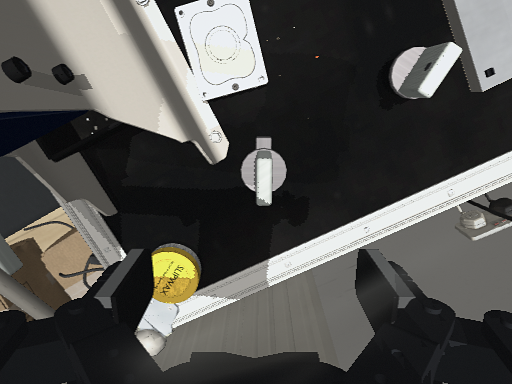

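The wrist view shows the T-stop plate at (264,178). It measures centre (0.488,-0.173), top 0.078 and axis 62°, which agrees with the earlier views. I'll descend now.

Call:
servo_tool(
  series="-1 -0.005 0.005 0.04 0 0 1.4;-1 -0.005 0.005 0.075 0 0 1.4;-1 -0.005 0.005 0.11 0 0 1.4;-1 -0.005 0.005 0.13 0 0 1.4;-1 -0.005 0.005 0.13 0 0 1.4",
)

```text
time_s: 3.42
eef_pos: [0.4915, -0.1757, 0.1273]
eef_rot: [-0.002, 0.858, 0.514, -0.001]
wrist_force: [-0.2, 1.1, 0.5]
opening: 1.001
grasp_force: 0.0
```

```bash
python3 w.py pics/h.png; python3 -c "
from h import *
P=cloud(cam('top'));m=(P[...,2]>.2)&(P[...,0]<.6)&(P[...,0]>.2)&(abs(P[...,1])<.3)
q=P[m]
for y in np.arange(-.3,.1,.02):
    s=q[(abs(q[:,1]-y)<.01)&(abs(q[:,0]-.36)<.05)]
    if len(s): print(round(y,2),s[:,2].min().round(2),s[:,2].max().round(2),len(s))"
```

```text
[-0.571  0.225  1.841  0.     1.081 -0.08 ] [ 0.4915 -0.1757  0.1273] [-0.002  0.858  0.514 -0.001] [-0.2  1.1  0.5]
2006
0.07775314208478767 ((0.4881875216960907, -0.17330440878868103), (0.043482087552547455, 0.014011027291417122), 63.35918426513672)
ray ((0.4884819984436035, -0.17241954803466797), (0.04369358718395233, 0.014344852417707443), 64.12786865234375)
-0.2 0.5 0.51 14
-0.18 0.42 0.53 636
-0.16 0.42 0.54 1469
-0.14 0.52 0.55 797
-0.12 0.53 0.56 1063
-0.1 0.53 0.57 1321
-0.08 0.52 0.58 1369
-0.06 0.2 0.58 1443
-0.04 0.2 0.58 1563
-0.02 0.2 0.56 1395
0.0 0.2 0.41 1465
0.02 0.2 0.41 1445
0.04 0.2 0.44 1541
0.06 0.2 0.44 938
0.08 0.24 0.34 17
```

```bash
python3 -c "
from h import *
o=ctrl.get_obs();print(o['eef_pos'])
P=cloud(cam('top')).reshape(-1,3);P=P[np.isfinite(P[:,0])&(P[:,2]>.46)&(P[:,0]<.62)&(abs(P[:,1])<.4)]
q=o['q'][0]; r=P[:,0]*np.cos(q)+P[:,1]*np.sin(q); t=-P[:,0]*np.sin(q)+P[:,1]*np.cos(q)
for a in np.arange(.1,.65,.03):
    m=abs(r-a)<.015
    if m.any():
        b=[(round(x,2),P[m&(abs(t-x)<.01),2].max().round(3)) for x in np.arange(-.1,.3,.02) if (m&(abs(t-x)<.01)).any()]
        print(round(a,2),*[f'{x}:{z}' for x,z in b])
"
```

```text
[ 0.49380968 -0.17752515  0.13138001]
0.31 0.16:0.569 0.18:0.563
0.34 0.12:0.576 0.14:0.578 0.16:0.579 0.18:0.555
0.37 0.06:0.539 0.08:0.554 0.1:0.567 0.12:0.573 0.14:0.571 0.16:0.559 0.18:0.54
0.4 0.06:0.54 0.08:0.539 0.1:0.545 0.12:0.547 0.14:0.543 0.16:0.538 0.18:0.539
0.43 0.06:0.525 0.08:0.526 0.16:0.525 0.18:0.525
0.46 0.06:0.511 0.08:0.511 0.16:0.511 0.18:0.511
0.49 0.06:0.497 0.08:0.495 0.1:0.47 0.12:0.469 0.14:0.47 0.16:0.495 0.18:0.496
0.52 0.06:0.481 0.08:0.481 0.1:0.47 0.12:0.47 0.14:0.47 0.16:0.481 0.18:0.481
0.55 0.06:0.464 0.08:0.464 0.1:0.461 0.12:0.461 0.14:0.461 0.16:0.465 0.18:0.465
```

```bash
python3 -c "
from h import *
o=ctrl.get_obs();c=cam('side')
P=cloud(c).reshape(-1,3);P=P[np.isfinite(P[:,0])&(P[:,2]>.13)&(P[:,0]<.62)&(P[:,0]>.2)&(abs(P[:,1])<.4)]
q=o['q'][0]; r=P[:,0]*np.cos(q)+P[:,1]*np.sin(q); t=-P[:,0]*np.sin(q)+P[:,1]*np.cos(q)
for x in np.arange(.42,.6,.02):
    s=(abs(P[:,0]-x)<.01)
    if s.any(): print(x.round(2),'z',P[s,2].min().round(3),P[s,2].max().round(3),'y',P[s,1].min().round(3),P[s,1].max().round(3))
cv2.imwrite('pics/i.png',cv2.resize(c['img'][:220,200:470,::-1],None,fx=2.5,fy=2.5))
"
```

```text
0.42 z 0.168 0.447 y -0.204 -0.063
0.44 z 0.13 0.442 y -0.217 -0.066
0.46 z 0.13 0.443 y -0.219 -0.078
0.48 z 0.177 0.444 y -0.186 -0.092
0.5 z 0.182 0.444 y -0.178 -0.103
0.52 z 0.131 0.445 y -0.211 -0.112
0.54 z 0.13 0.445 y -0.219 -0.124
0.56 z 0.167 0.446 y -0.22 -0.139
```

View pics/i.png

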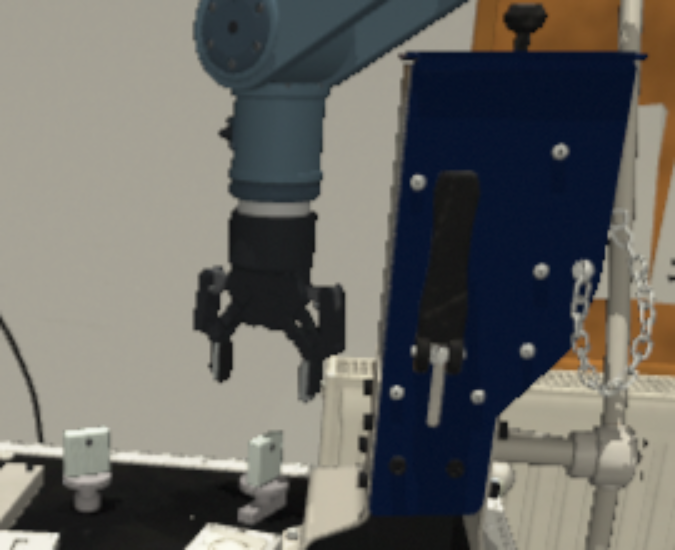

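The side view shows the forearm's lower edge at (403,42), just above the column's corner at (403,52). Going straight down would hit the column, so the tool must lean away from it. I'll fit a small kinematic model to choose the lean.

```bash
cat > k.py <<'E'
import numpy as np
from scipy.spatial.transform import Rotation as R
from scipy.optimize import least_squares
a=.285
D=[([1.088,.181,1.607,0,1.354,-.206],[.157,.553,.256]),([.273,.101,1.474,-.002,1.563,.387],[.507,.263,.368]),([-.124,-.008,1.492,0,1.656,.346],[.528,.053,.417]),([-.561,.057,1.755,.001,1.344,-.096],[.4858,-.166,.2511]),([-.571,.225,1.841,0,1.081,-.08],[.4915,-.1757,.1273])]
def fk(q,p):
    h,L1,L2,off=p; Rz=lambda t:R.from_euler('z',t); Ry=lambda t:R.from_euler('y',t)
    A=Rz(q[0]); B=Ry(q[1]+q[2]); T=A*B*Rz(q[3])*Ry(q[4])*Rz(q[5]+C)
    return A.apply([0,off,h])+(A*Ry(q[1])).apply([0,0,L1])+(A*B).apply([0,0,L2])+T.apply([0,0,a]),T
C=np.pi/2
s=least_squares(lambda p:np.ravel([fk(q,p)[0]-x for q,x in D]),[.3,.37,.5,.118])
P=s.x
def ik(tcp,T):
    h,L1,L2,off=P; w=np.array(tcp)-T.apply([0,0,a]); rho=np.hypot(*w[:2])
    q1=np.arctan2(w[1],w[0])-np.arcsin(off/rho); r=np.sqrt(rho**2-off**2); z=w[2]-h
    d2=r*r+z*z; q3=np.arccos((d2-L1**2-L2**2)/(2*L1*L2)); q2=np.arctan2(r,z)-np.arctan2(L2*np.sin(q3),L1+L2*np.cos(q3))
    M=(R.from_euler('z',q1)*R.from_euler('y',q2+q3)).inv()*T
    e=M.as_euler('ZYZ'); 
    q=np.array([q1,q2,q3,e[0],e[1],(e[2]-C+np.pi)%(2*np.pi)-np.pi])
    f=lambda rr,t:(R.from_euler('z',q1).apply([rr,t,0]))
    el=L1*np.sin(q2),h+L1*np.cos(q2)
    return q,w,el,r
def tool(yaw,tilt): # tool x along yaw, pointing down, then tilt about tool y (deg)
    return R.from_euler('z',yaw,degrees=True)*R.from_euler('x',180,degrees=True)*R.from_euler('y',tilt,degrees=True)
def rep(n,tcp,yaw,tilt,c):
    q,w,el,r=ik(tcp,tool(yaw,tilt)); q1=q[0]
    cr=c[0]*np.cos(q1)+c[1]*np.sin(q1); ct=-c[0]*np.sin(q1)+c[1]*np.cos(q1)
    zc=w[2]+(el[1]-w[2])*(r-cr)/(r-el[0])
    print(n,yaw,tilt,"q",q.round(2),"wrist",w.round(3),"corner t-off",(ct-P[3]).round(3),"forearm axis z there",zc.round(3))
E
python3 - <<'E'
from k import *
print(P,np.abs(s.fun).max()); print(fk(D[1][0],P)[1].as_quat().round(3))
for y in(62,242):
    for t in(0,10,15,20): rep("pick",(.488,-.173,.068),y,t if y==62 else -t,(.41,-.065))
for x in(.56,.59):
    for y in(1.6,91.6):
        for t in(0,-10,-15,-20): rep("bed",(x,.146,.08),y,t,(.41,.075))
E
```

```text
[0.38120349 0.27802995 0.51750378 0.11763052] 0.012363602405012941
[0.746 0.666 0.001 0.002]
pick 62 0 q [-0.57  0.29  1.89  0.    0.96 -0.08] wrist [ 0.488 -0.173  0.353] corner t-off 0.049 forearm axis z there 0.439
pick 62 10 q [-0.67  0.28  1.91  0.21  0.99 -0.29] wrist [ 0.465 -0.217  0.349] corner t-off 0.085 forearm axis z there 0.446
pick 62 15 q [-0.72  0.29  1.91  0.3   1.02 -0.39] wrist [ 0.453 -0.238  0.343] corner t-off 0.102 forearm axis z there 0.45
pick 62 20 q [-0.76  0.31  1.9   0.39  1.06 -0.49] wrist [ 0.442 -0.259  0.336] corner t-off 0.118 forearm axis z there 0.454
pick 242 0 q [-0.57  0.29  1.89  0.    0.96  3.06] wrist [ 0.488 -0.173  0.353] corner t-off 0.049 forearm axis z there 0.439
pick 242 -10 q [-0.67  0.28  1.91  0.21  0.99  2.85] wrist [ 0.465 -0.217  0.349] corner t-off 0.085 forearm axis z there 0.446
pick 242 -15 q [-0.72  0.29  1.91  0.3   1.02  2.75] wrist [ 0.453 -0.238  0.343] corner t-off 0.102 forearm axis z there 0.45
pick 242 -20 q [-0.76  0.31  1.9   0.39  1.06  2.66] wrist [ 0.442 -0.259  0.336] corner t-off 0.118 forearm axis z there 0.
[... 1255 characters left out ...]
  1.4  1.59] wrist [0.664 0.148 0.355] corner t-off -0.061 forearm axis z there 0.475
bed 1.6 -20 q [0.05 0.9  1.08 0.01 1.51 1.59] wrist [0.687 0.149 0.348] corner t-off -0.061 forearm axis z there 0.469
bed 91.6 0 q [0.05 0.55 1.53 0.   1.06 0.02] wrist [0.59  0.146 0.365] corner t-off -0.062 forearm axis z there 0.468
bed 91.6 -10 q [ 0.13  0.6   1.48 -0.2   1.09  0.19] wrist [0.589 0.195 0.361] corner t-off -0.096 forearm axis z there 0.467
bed 91.6 -15 q [ 0.17  0.63  1.45 -0.29  1.12  0.27] wrist [0.588 0.22  0.355] corner t-off -0.113 forearm axis z there 0.466
bed 91.6 -20 q [ 0.21  0.67  1.41 -0.38  1.16  0.35] wrist [0.587 0.243 0.348] corner t-off -0.128 forearm axis z there 0.464
```

Plan: grip with the tool yaw flipped to 242° and a 12° lean. The wrist is then clear of the column both at the pick and after the quarter turn at the bed. I'll go up and flip first.

Call:
servo_tool(
  series="-1 0 -0.004 -0.04 0 0 7;-1 0 -0.004 -0.08 0 0 14;-1 0 -0.004 -0.12 0 0 21;-1 0 -0.004 -0.12 0 0 28;-1 0 -0.004 -0.12 0 0 35;-1 0 -0.004 -0.12 0 0 42;-1 0 -0.004 -0.12 0 0 49;-1 0 -0.004 -0.12 0 0 56;-1 0 -0.004 -0.12 0 0 63;-1 0 -0.004 -0.12 0 0 70;-1 0 -0.004 -0.12 0 0 77;-1 0 -0.004 -0.12 0 0 84",
)

```text
time_s: 4.62
eef_pos: [0.4896, -0.1762, 0.2525]
eef_rot: [0.001, 0.981, -0.196, 0.002]
wrist_force: [0.7, 0.4, -0.3]
opening: 1.002
grasp_force: 0.0
```

Call:
servo_tool(
  series="-1 0 0 0 0 0 7;-1 0 0 0 0 0 14;-1 0 0 0 0 0 21;-1 0 0 0 0 0 28;-1 0 0 0 0 0 35;-1 0 0 0 0 0 42;-1 0 0 0 0 0 49;-1 0 0 0 0 0 56;-1 0 0 0 0 0 63;-1 0 0 0 0 0 70;-1 0 0 0 0 0 76;-1 0 0 0 0 0 76",
)

```text
time_s: 5.62
eef_pos: [0.4896, -0.1762, 0.2523]
eef_rot: [0.001, -0.653, 0.757, -0.002]
wrist_force: [0.0, -0.4, 0.5]
opening: 1.001
grasp_force: 0.0
```

```bash
cat > go.py <<'E'
# prints shift/turn to a wanted tcp, yaw, tilt
from h import *
from k import tool
def go(tcp,yaw,tilt):
    o=ctrl.get_obs(); q=o["eef_rot"]; T=R.from_quat([q[1],q[2],q[3],q[0]])
    d=T.inv().apply(np.array(tcp)-o["eef_pos"]); v=(T.inv()*tool(yaw,tilt)).as_rotvec(degrees=True)
    print("q",o["q"].round(2),"at",o["eef_pos"].round(4),"F",o["wrist_force"].round(1),"open",round(o["opening"],3),"-> shift",d.round(4),"turn",v.round(1))
E
python3 -c "
from go import *
go((.4885,-.173,.17),242.5,-12); go((.4885,-.173,.068),242.5,-12)"
```

```text
q [-0.57  0.06  1.75  0.    1.33  2.72] at [ 0.4896 -0.1762  0.2523] F [ 0.  -0.4  0.5] open 1.001 -> shift [-0.0032  0.0019  0.0823] turn [  1.7 -12.   19. ]
q [-0.57  0.06  1.75  0.    1.33  2.72] at [ 0.4896 -0.1762  0.2523] F [ 0.  -0.4  0.5] open 1.001 -> shift [-0.0034  0.0024  0.1843] turn [  1.7 -12.   19. ]
```

Call:
servo_tool(
  series="-1 -0.003 0.002 0.02 0.5 -4 6;-1 -0.003 0.002 0.04 1 -8 12;-1 -0.003 0.002 0.06 1.7 -12 19;-1 -0.003 0.002 0.08 1.7 -12 19;-1 -0.003 0.002 0.08 1.7 -12 19;-1 -0.003 0.002 0.08 1.7 -12 19",
)

```text
time_s: 6.12
eef_pos: [0.487, -0.1727, 0.1701]
eef_rot: [0.088, -0.518, 0.849, 0.057]
wrist_force: [-0.6, 0.1, 0.2]
opening: 1.003
grasp_force: 0.0
```

```bash
python3 -c "
from go import *
go((.4885,-.173,.068),242.5,-12)"; sed -i 's/^cv2.imwrite.*//' w.py; python3 w.py
```

```text
q [-0.69  0.15  1.84  0.22  1.21  2.84] at [ 0.487  -0.1727  0.1701] F [-0.6  0.1  0.2] open 1.003 -> shift [ 0.0208 -0.002   0.0999] turn [0.4 0.  0.3]
[-0.691  0.151  1.843  0.219  1.207  2.84 ] [ 0.487  -0.1727  0.1701] [ 0.088 -0.518  0.849  0.057] [-0.6  0.1  0.2]
1412
0.07742560182733578 ((0.4873864948749542, -0.1740395724773407), (0.043708089739084244, 0.013885319232940674), 63.5381965637207)
ray ((0.48690736293792725, -0.17504902184009552), (0.04401101917028427, 0.014331319369375706), 62.75784683227539)
```

Call:
servo_tool(
  series="-1 0.007 -0.001 0.033 0.4 0 0.3;-1 0.014 -0.002 0.066 0.4 0 0.3;-1 0.018 -0.002 0.085 0.4 0 0.3;-1 0.021 -0.002 0.1 0.4 0 0.3;-1 0.021 -0.002 0.1 0.4 0 0.3;-1 0.021 -0.002 0.1 0.4 0 0.3",
)

```text
time_s: 6.67
eef_pos: [0.4894, -0.173, 0.0684]
eef_rot: [0.09, -0.516, 0.85, 0.054]
wrist_force: [0.2, -0.7, 0.0]
opening: 0.998
grasp_force: 0.0
```

Call:
servo_tool(
  series="1 0 0 0 0 0 0;1 0 0 0 0 0 0;1 0 0 0 0 0 0;1 0 0 0 0 0 0;1 0 0 0 0 0 0;1 0 0 0 0 0 0;1 0 0 0 0 0 0;1 0 0 0 0 0 0",
)

```text
time_s: 7.33
eef_pos: [0.4888, -0.1732, 0.0676]
eef_rot: [0.09, -0.515, 0.851, 0.054]
wrist_force: [-1.7, 0.4, 5.3]
opening: 0.156
grasp_force: 59.2
```

```bash
python3 -c "
from go import *
go((.4885,-.173,.068),242.5,-12);print(ctrl.get_obs()['grasp_force'])"
```

```text
q [-0.69  0.32  1.89  0.25  0.99  2.79] at [ 0.4888 -0.1732  0.0676] F [-1.7  0.4  5.3] open 0.156 -> shift [-0.0001  0.0003 -0.0004] turn [-0.1  0.1 -0.2]
59.20850157737732
```

```bash
python3 -c "
from go import *
go((.489,-.173,.12),242.4,-12);go((.50,-.173,.39),242.4,-12)
go((.52,-.14,.39),256,-12);go((.54,-.1,.39),270,-12)"
```

```text
q [-0.69  0.32  1.89  0.25  0.99  2.79] at [ 0.4888 -0.1732  0.0676] F [-1.7  0.4  5.3] open 0.156 -> shift [-0.0112 -0.0002 -0.0512] turn [-0.1  0.1 -0.1]
q [-0.69  0.32  1.89  0.25  0.99  2.79] at [ 0.4888 -0.1732  0.0676] F [-1.7  0.4  5.3] open 0.156 -> shift [-0.0726 -0.0103 -0.3141] turn [-0.1  0.1 -0.1]
q [-0.69  0.32  1.89  0.25  0.99  2.79] at [ 0.4888 -0.1732  0.0676] F [-1.7  0.4  5.3] open 0.156 -> shift [-0.1103 -0.0127 -0.3061] turn [ -2.9   0.  -13.4]
q [-0.69  0.32  1.89  0.25  0.99  2.79] at [ 0.4888 -0.1732  0.0676] F [-1.7  0.4  5.3] open 0.156 -> shift [-0.154  -0.0118 -0.2968] turn [ -5.8   0.  -27.1]
```

Call:
servo_tool(
  series="1 -0.006 0 -0.025 0 0 0;1 -0.011 0 -0.051 0 0 0;1 -0.02 -0.002 -0.09 0 0 0;1 -0.029 -0.004 -0.13 0 0 0;1 -0.038 -0.005 -0.168 0 0 0;1 -0.047 -0.007 -0.206 0 0 0;1 -0.056 -0.008 -0.244 0 0 0;1 -0.065 -0.009 -0.28 0 0 0;1 -0.073 -0.01 -0.314 0 0 0;1 -0.09 -0.012 -0.31 -1.5 0 -7;1 -0.11 -0.013 -0.306 -2.9 0 -13.4;1 -0.11 -0.013 -0.306 -2.9 0 -13.4",
)

```text
time_s: 8.33
eef_pos: [0.5211, -0.1381, 0.3893]
eef_rot: [0.083, -0.615, 0.781, 0.065]
wrist_force: [-0.3, -0.3, -1.8]
opening: 0.157
grasp_force: 59.0
```

```bash
python3 -c "
from go import *
for i in range(1,12): f=i/11; go((.52+.04*f,-.14+.22*f,.39+.01*f),256+75*f,-12)
print(ctrl.get_obs()['grasp_force'])" | sed 's/.*->//'
```

```text
shift [-0.0181  0.0018  0.0023] turn [-1.3  0.1 -6.2]
 shift [-0.0382  0.003   0.0057] turn [ -2.8   0.1 -12.9]
 shift [-0.0582  0.0041  0.009 ] turn [ -4.2   0.1 -19.6]
 shift [-0.0782  0.0053  0.0124] turn [ -5.6   0.1 -26.2]
 shift [-0.0983  0.0064  0.0158] turn [ -7.    0.1 -32.9]
 shift [-0.1183  0.0076  0.0192] turn [ -8.5   0.1 -39.6]
 shift [-0.1383  0.0087  0.0226] turn [ -9.9   0.1 -46.2]
 shift [-0.1584  0.0099  0.0259] turn [-11.3   0.1 -52.9]
 shift [-0.1784  0.011   0.0293] turn [-12.7   0.1 -59.6]
 shift [-0.1984  0.0122  0.0327] turn [-14.2   0.1 -66.2]
 shift [-0.2185  0.0133  0.0361] turn [-15.6   0.1 -72.9]
59.01165783405304
```

Call:
servo_tool(
  series="1 -0.018 0.002 0.002 -1.3 0 -6.2;1 -0.038 0.003 0.006 -2.8 0 -12.9;1 -0.058 0.004 0.009 -4.2 0 -19.6;1 -0.078 0.005 0.012 -5.6 0 -26.2;1 -0.098 0.006 0.016 -7 0 -32.9;1 -0.118 0.008 0.019 -8.5 0 -39.6;1 -0.138 0.009 0.023 -9.9 0 -46.2;1 -0.158 0.01 0.026 -11.3 0 -52.9;1 -0.178 0.011 0.029 -12.7 0 -59.6;1 -0.198 0.012 0.033 -14.2 0 -66.2;1 -0.218 0.013 0.036 -15.6 0 -72.9;1 -0.218 0.013 0.036 -15.6 0 -72.9",
)

```text
time_s: 9.33
eef_pos: [0.5607, 0.0805, 0.3985]
eef_rot: [-0.027, 0.963, -0.248, -0.103]
wrist_force: [0.8, -0.5, -2.1]
opening: 0.157
grasp_force: 59.1
```

```bash
python3 -c "
from go import *
for i in range(1,6): f=i/5; go((.56+.03*f,.08+.066*f,.40-.06*f),331+30.6*f,-12)
go((.59,.146,.22),361.6,-12)
print(ctrl.get_obs()['grasp_force'])"
```

```text
q [-0.11  0.2   1.31  0.08  1.82  1.98] at [0.5607 0.0805 0.3985] F [ 0.8 -0.5 -2.1] open 0.157 -> shift [ 0.0008 -0.0137  0.0106] turn [-1.3  0.2 -5.9]
q [-0.11  0.2   1.31  0.08  1.82  1.98] at [0.5607 0.0805 0.3985] F [ 0.8 -0.5 -2.1] open 0.157 -> shift [ 0.0022 -0.0282  0.0226] turn [ -2.6   0.2 -11.9]
q [-0.11  0.2   1.31  0.08  1.82  1.98] at [0.5607 0.0805 0.3985] F [ 0.8 -0.5 -2.1] open 0.157 -> shift [ 0.0036 -0.0426  0.0345] turn [ -3.8   0.2 -17.9]
q [-0.11  0.2   1.31  0.08  1.82  1.98] at [0.5607 0.0805 0.3985] F [ 0.8 -0.5 -2.1] open 0.157 -> shift [ 0.005  -0.0571  0.0465] turn [ -5.1   0.2 -23.9]
q [-0.11  0.2   1.31  0.08  1.82  1.98] at [0.5607 0.0805 0.3985] F [ 0.8 -0.5 -2.1] open 0.157 -> shift [ 0.0065 -0.0715  0.0585] turn [ -6.4   0.2 -29.9]
q [-0.11  0.2   1.31  0.08  1.82  1.98] at [0.5607 0.0805 0.3985] F [ 0.8 -0.5 -2.1] open 0.157 -> shift [ 0.0319 -0.0715  0.1757] turn [ -6.4   0.2 -29.9]
59.09725248813629
```

Call:
servo_tool(
  series="1 0.001 -0.014 0.011 -1.3 0.2 -5.9;1 0.002 -0.028 0.023 -2.6 0.2 -11.9;1 0.004 -0.043 0.035 -3.8 0.2 -17.9;1 0.005 -0.057 0.047 -5.1 0.2 -23.9;1 0.006 -0.071 0.058 -6.4 0.2 -29.9;1 0.014 -0.071 0.098 -6.4 0.2 -29.9;1 0.023 -0.071 0.137 -6.4 0.2 -29.9;1 0.032 -0.071 0.175 -6.4 0.2 -29.9;1 0.032 -0.071 0.175 -6.4 0.2 -29.9;1 0.032 -0.071 0.175 -6.4 0.2 -29.9",
)

```text
time_s: 10.17
eef_pos: [0.589, 0.1408, 0.2193]
eef_rot: [0.002, 0.994, 0.009, -0.107]
wrist_force: [0.1, -0.1, -0.5]
opening: 0.155
grasp_force: 59.1
```

```bash
cat > g.py <<'E'
from go import *
go((.59,.146,.22),361.6,-12)
o=ctrl.get_obs(); q=o["eef_rot"]; T=R.from_quat([q[1],q[2],q[3],q[0]])
# bed & T in views
for n in("wrist","side"):
    c=cam(n); P=cloud(c)
    X=np.array([np.cos(.0285),np.sin(.0285)]);Y=np.array([-X[1],X[0]])
    k=abs(P[...,2]-.04)<.006; d=P[...,:2]-[.558,.1455]; u=d@X;v=d@Y
    b=k&(abs(u)<.06)&(abs(v)<.05)
    for lo,hi in((-.06,-.03),(-.03,0),(0,.03),(.03,.06)):
        s=v[b&(u>lo)&(u<hi)]
        if (s<0).any() and (s>0).any(): print(n,"slot edges v",lo,s[s<0].max().round(4),s[s>0].min().round(4),len(s))
    # T in hand: plate / collar
    w=(P-o["eef_pos"]); h=np.hypot(w[...,0],w[...,1])<.05
    for lo,hi,nm in((-.01,.02,"plate"),(-.048,-.036,"collar"),(-.07,-.05,"foot")):
        m=h&(w[...,2]>lo)&(w[...,2]<hi); s=P[m]
        if len(s)>15: print(n,nm,len(s),cv2.minAreaRect(s[:,:2].astype(np.float32)),"z",s[:,2].min().round(4),s[:,2].max().round(4))
    cv2.imwrite(f"pics/j_{n}.png",c["img"][:,:,::-1])
a=cv2.imread("pics/j_wrist.png");b=cv2.imread("pics/j_side.png")
cv2.imwrite("pics/j.png",np.hstack([cv2.resize(a,(400,300)),cv2.resize(b[60:290,140:447],(400,300))]))
E
python3 g.py
```

```text
q [0.04 0.42 1.4  0.   1.54 1.59] at [0.589  0.1408 0.2193] F [ 0.1 -0.1 -0.5] open 0.155 -> shift [ 0.0009 -0.0052 -0.001 ] turn [-0.   0.3 -0.6]
wrist slot edges v -0.06 -0.0346 0.0241 332
wrist slot edges v -0.03 -0.0204 0.0137 1692
wrist slot edges v 0 -0.0165 0.0137 2143
wrist slot edges v 0.03 -0.0163 0.0138 2616
wrist plate 8189 ((0.6025108098983765, 0.13896088302135468), (0.05669382959604263, 0.05664467811584473), 43.4849739074707) z 0.2093 0.2393
wrist collar 389 ((0.6028996706008911, 0.14043155312538147), (0.016426533460617065, 0.04383203387260437), 1.3404630422592163) z 0.1772 0.1832
wrist foot 1176 ((0.6103874444961548, 0.14062544703483582), (0.018024032935500145, 0.015977973118424416), 1.7061419486999512) z 0.1526 0.1654
side slot edges v -0.06 -0.0141 0.0141 460
side slot edges v -0.03 -0.0138 0.0131 449
side slot edges v 0 -0.014 0.0139 439
side slot edges v 0.03 -0.0145 0.0142 431
side plate 516 ((0.5884513854980469, 0.14668044447898865), (0.04270470514893532, 0.03390740603208542), 40.22279357910156) z 0.2093 0.2392
side collar 55 ((0.5871972441673279, 0.15290692448616028), (0.04209107533097267, 0.01884141005575657), 8.107338905334473) z 0.1713 0.1833
side foot 372 ((0.5893418788909912, 0.14159883558750153), (0.06236711144447327, 0.01741923950612545), 1.7238266468048096) z 0.1552 0.1692
```

View pics/j.png

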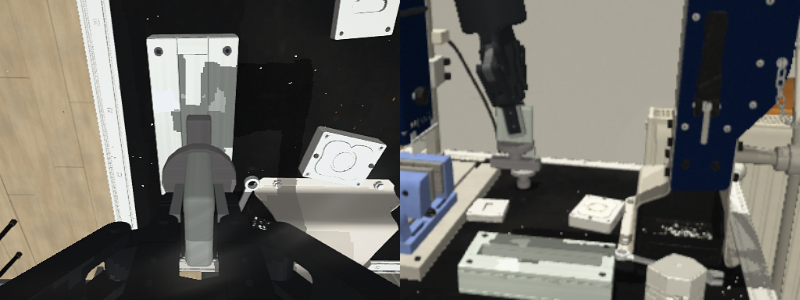

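The wrist view shows the bar end at (200,130) lined up over the slot, and both views agree on a +4.7 mm shift in y. I'll lower it in stages.

```bash
python3 -c "
from go import *
for z in (.18,.14,.12,.10,.0825): go((.589,.1456,z),361.6,-12)" | sed 's/.*->//'
```

```text
shift [ 0.0061 -0.0046  0.044 ] turn [-0.  -0.3 -0.5]
 shift [ 0.0142 -0.0047  0.0832] turn [-0.  -0.3 -0.5]
 shift [ 0.0183 -0.0047  0.1028] turn [-0.  -0.3 -0.5]
 shift [ 0.0223 -0.0047  0.1223] turn [-0.  -0.3 -0.5]
 shift [ 0.0259 -0.0048  0.1395] turn [-0.  -0.3 -0.5]
```

Call:
servo_tool(
  series="1 0 0 0 0 0 0;1 0 0 0 0 0 0;1 0 0 0 0 0 0",
)

```text
time_s: 10.52
eef_pos: [0.592, 0.1415, 0.2242]
eef_rot: [0.002, 0.995, 0.01, -0.102]
wrist_force: [-0.5, -0.6, -2.6]
opening: 0.157
grasp_force: 59.2
```

```bash
sed -i 's/^cv2.imwrite("pics\/j.png.*//;s/^a=cv2.*//' g.py; python3 g.py | grep -v slot; python3 -c "
from go import *
for z in (.18,.14,.12,.10,.0825): go((.589,.1456,z),361.6,-12)"
```

```text
q [0.04 0.41 1.39 0.   1.54 1.59] at [0.592  0.1415 0.2242] F [-0.5 -0.6 -2.6] open 0.157 -> shift [-0.001  -0.0046  0.0045] turn [-0.  -0.3 -0.5]
wrist plate 8150 ((0.6048967838287354, 0.14331315457820892), (0.05735449865460396, 0.05595466122031212), 49.58598327636719) z 0.2142 0.2442
wrist collar 381 ((0.606192946434021, 0.14120669662952423), (0.01687348075211048, 0.044146113097667694), 1.2673968076705933) z 0.1823 0.1882
wrist foot 1179 ((0.6141460537910461, 0.14139005541801453), (0.018122168257832527, 0.01597808301448822), 1.89272940158844) z 0.1573 0.1704
side plate 486 ((0.5928826332092285, 0.1513821929693222), (0.05655013769865036, 0.03296998143196106), 45.83154296875) z 0.2142 0.2441
side collar 98 ((0.5862866044044495, 0.15516144037246704), (0.043542053550481796, 0.019251901656389236), 17.31339454650879) z 0.1762 0.1881
side foot 398 ((0.5897666215896606, 0.14191995561122894), (0.06119327247142792, 0.018392687663435936), 2.0263147354125977) z 0.1567 0.1741
q [0.04 0.41 1.39 0.   1.54 1.59] at [0.5914 0.1415 0.2231] F [-0.5  0.7 -2. ] open 0.162 -> shift [ 0.0065 -0.0042  0.0427] turn [-0.  -0.2 -0.4]
q [0.04 0.41 1.39 0.   1.54 1.59] at [0.5914 0.1415 0.2231] F [-0.5  0.7 -2. ] open 0.162 -> shift [ 0.0147 -0.0042  0.0819] turn [-0.  -0.2 -0.4]
q [0.04 0.41 1.39 0.   1.54 1.59] at [0.5914 0.1415 0.2231] F [-0.5  0.7 -2. ] open 0.162 -> shift [ 0.0188 -0.0042  0.1014] turn [-0.  -0.2 -0.4]
q [0.04 0.41 1.39 0.   1.54 1.59] at [0.5914 0.1415 0.2231] F [-0.5  0.7 -2. ] open 0.162 -> shift [ 0.0229 -0.0043  0.121 ] turn [-0.  -0.2 -0.4]
q [0.04 0.41 1.39 0.   1.54 1.59] at [0.5914 0.1415 0.2231] F [-0.5  0.7 -2. ] open 0.162 -> shift [ 0.0265 -0.0043  0.1382] turn [-0.  -0.2 -0.4]
```

Call:
servo_tool(
  series="1 0.006 -0.004 0.035 0 -0.2 -0.4;1 0.012 -0.004 0.07 0 -0.2 -0.4;1 0.016 -0.004 0.09 0 -0.2 -0.4;1 0.019 -0.004 0.101 0 -0.2 -0.4;1 0.019 -0.004 0.101 0 -0.2 -0.4;1 0.019 -0.004 0.101 0 -0.2 -0.4;1 0.019 -0.004 0.101 0 -0.2 -0.4",
)

```text
time_s: 11.2
eef_pos: [0.5901, 0.1454, 0.1211]
eef_rot: [0.001, 0.995, 0.013, -0.104]
wrist_force: [0.5, -0.3, -1.5]
opening: 0.157
grasp_force: 59.2
```

```bash
python3 g.py; python3 -c "
from go import *
for z in (.11,.10,.09,.0825): go((.589,.1456,z),361.6,-12)"
```

```text
q [0.04 0.52 1.46 0.   1.37 1.59] at [0.5901 0.1454 0.1211] F [ 0.5 -0.3 -1.5] open 0.157 -> shift [-0.0205 -0.0006 -0.0967] turn [-0.  -0.1 -0. ]
wrist slot edges v -0.06 -0.0381 0.0347 252
wrist slot edges v -0.03 -0.0301 0.0268 1426
wrist slot edges v 0 -0.016 0.0139 2594
wrist slot edges v 0.03 -0.0158 0.0139 4968
wrist plate 8165 ((0.603449821472168, 0.1472858190536499), (0.057128362357616425, 0.05647927522659302), 49.8707160949707) z 0.1112 0.1411
wrist collar 392 ((0.6039891242980957, 0.14543558657169342), (0.017153039574623108, 0.04428740590810776), 2.39031982421875) z 0.0791 0.0851
wrist foot 1179 ((0.6118538975715637, 0.14549654722213745), (0.018162131309509277, 0.0160109493881464), 2.1431000232696533) z 0.0546 0.0671
side slot edges v -0.06 -0.0139 0.0145 463
side slot edges v -0.03 -0.0137 0.0129 451
side slot edges v 0 -0.0139 0.0143 332
side slot edges v 0.03 -0.0127 0.0139 308
side plate 397 ((0.5907423496246338, 0.15525157749652863), (0.05138043314218521, 0.03072967939078808), 44.35129165649414) z 0.1112 0.141
side collar 69 ((0.5842108726501465, 0.15862804651260376), (0.04420911520719528, 0.01777397282421589), 17.57368278503418) z 0.0734 0.0851
side foot 371 ((0.5878963470458984, 0.1459660679101944), (0.061030350625514984, 0.01933753304183483), 0.05678807944059372) z 0.0544 0.0711
q [0.04 0.52 1.46 0.   1.37 1.59] at [0.5901 0.1454 0.1213] F [ 0.3 -0.3 -1.6] open 0.156 -> shift [ 0.0013 -0.0002  0.0113] turn [-0.  -0.1 -0. ]
q [0.04 0.52 1.46 0.   1.37 1.59] at [0.5901 0.1454 0.1213] F [ 0.3 -0.3 -1.6] open 0.156 -> shift [ 0.0033 -0.0002  0.0211] turn [-0.  -0.1 -0. ]
q [0.04 0.52 1.46 0.   1.37 1.59] at [0.5901 0.1454 0.1213] F [ 0.3 -0.3 -1.6] open 0.156 -> shift [ 0.0054 -0.0002  0.0309] turn [-0.  -0.1 -0. ]
q [0.04 0.52 1.46 0.   1.37 1.59] at [0.5901 0.1454 0.1213] F [ 0.3 -0.3 -1.6] open 0.156 -> shift [ 0.0069 -0.0002  0.0382] turn [-0.  -0.1 -0. ]
```

Call:
servo_tool(
  series="1 0.002 0 0.01 0 0 0;1 0.003 0 0.018 0 0 0;1 0.005 0 0.026 0 0 0;1 0.006 0 0.033 0 0 0;1 0.007 0 0.038 0 0 0;1 0.007 0 0.038 0 0 0;1 0.007 0 0.038 0 0 0",
)

```text
time_s: 11.88
eef_pos: [0.5868, 0.1453, 0.0816]
eef_rot: [0.001, 0.994, 0.014, -0.107]
wrist_force: [-5.8, -0.9, 11.6]
opening: 0.154
grasp_force: 60.9
```

```bash
cat > t.py <<'E'
from go import *
import sys
c=cam("side");P=cloud(c);o=ctrl.get_obs();w=P-o["eef_pos"]
m=(np.hypot(w[...,0],w[...,1])<.03)&(P[...,2]>.043)&(P[...,2]<.056)
s=P[m]; print("collar z (side)",len(s),s[:,2].min().round(4),s[:,2].max().round(4) if len(s) else '')
for i in range(1,13): go((.589,.1456,float(sys.argv[1])),361.6+7.5*i,-12)
E
python3 t.py .0825
```

```text
collar z (side) 269 0.043 0.056
q [0.04 0.57 1.48 0.   1.31 1.59] at [0.5868 0.1453 0.0816] F [-5.8 -0.6 11.1] open 0.153 -> shift [ 0.002  -0.0002 -0.0013] turn [-1.6  0.2 -7.4]
q [0.04 0.57 1.48 0.   1.31 1.59] at [0.5868 0.1453 0.0816] F [-5.8 -0.6 11.1] open 0.153 -> shift [ 0.002  -0.0002 -0.0013] turn [ -3.2   0.2 -14.7]
q [0.04 0.57 1.48 0.   1.31 1.59] at [0.5868 0.1453 0.0816] F [-5.8 -0.6 11.1] open 0.153 -> shift [ 0.002  -0.0002 -0.0013] turn [ -4.7   0.2 -22. ]
q [0.04 0.57 1.48 0.   1.31 1.59] at [0.5868 0.1453 0.0816] F [-5.8 -0.6 11.1] open 0.153 -> shift [ 0.002  -0.0002 -0.0013] turn [ -6.3   0.2 -29.4]
q [0.04 0.57 1.48 0.   1.31 1.59] at [0.5868 0.1453 0.0816] F [-5.8 -0.6 11.1] open 0.153 -> shift [ 0.002  -0.0002 -0.0013] turn [ -7.9   0.2 -36.7]
q [0.04 0.57 1.48 0.   1.31 1.59] at [0.5868 0.1453 0.0816] F [-5.8 -0.6 11.1] open 0.153 -> shift [ 0.002  -0.0002 -0.0013] turn [ -9.5   0.2 -44. ]
q [0.04 0.57 1.48 0.   1.31 1.59] at [0.5868 0.1453 0.0816] F [-5.8 -0.6 11.1] open 0.153 -> shift [ 0.002  -0.0002 -0.0013] turn [-11.    0.2 -51.4]
q [0.04 0.57 1.48 0.   1.31 1.59] at [0.5868 0.1453 0.0816] F [-5.8 -0.6 11.1] open 0.153 -> shift [ 0.002  -0.0002 -0.0013] turn [-12.6   0.2 -58.7]
q [0.04 0.57 1.48 0.   1.31 1.59] at [0.5868 0.1453 0.0816] F [-5.8 -0.6 11.1] open 0.153 -> shift [ 0.002  -0.0002 -0.0013] turn [-14.2   0.2 -66. ]
q [0.04 0.57 1.48 0.   1.31 1.59] at [0.5868 0.1453 0.0816] F [-5.8 -0.6 11.1] open 0.153 -> shift [ 0.002  -0.0002 -0.0013] turn [-15.7   0.2 -73.4]
q [0.04 0.57 1.48 0.   1.31 1.59] at [0.5868 0.1453 0.0816] F [-5.8 -0.6 11.1] open 0.153 -> shift [ 0.002  -0.0002 -0.0013] turn [-17.3   0.2 -80.7]
q [0.04 0.57 1.48 0.   1.31 1.59] at [0.5868 0.1453 0.0816] F [-5.8 -0.6 11.1] open 0.153 -> shift [ 0.002  -0.0002 -0.0013] turn [-18.9   0.2 -88. ]
```

Call:
servo_tool(
  series="1 0 0 -0.002 0 0 0;1 0 0 -0.002 -1.5 0 -6.8;1 0 0 -0.002 -2.9 0 -13.6;1 0 0 -0.002 -4.4 0 -20.4;1 0 0 -0.002 -5.8 0 -27.2;1 0 0 -0.002 -7.3 0 -34;1 0 0 -0.002 -8.7 0 -40.8;1 0 0 -0.002 -10.2 0 -47.6;1 0 0 -0.002 -11.6 0 -54.4;1 0 0 -0.002 -13.1 0 -61.2;1 0 0 -0.002 -14.5 0 -68;1 0 0 -0.002 -14.5 0 -68",
)

```text
time_s: 12.93
eef_pos: [0.5871, 0.1457, 0.0818]
eef_rot: [0.06, 0.808, 0.58, -0.086]
wrist_force: [-0.7, -0.5, -1.9]
opening: 0.153
grasp_force: 59.2
```

```bash
python3 -c "
from go import *
for y in (84.6,91.6): go((.587,.1456,.0825),y,-12)"
```

```text
q [ 0.14  0.53  1.55 -0.2   1.17  0.55] at [0.5871 0.1457 0.0818] F [-0.7 -0.5 -1.9] open 0.153 -> shift [-0.0003 -0.0001 -0.0007] turn [ -2.9   0.1 -12.9]
q [ 0.14  0.53  1.55 -0.2   1.17  0.55] at [0.5871 0.1457 0.0818] F [-0.7 -0.5 -1.9] open 0.153 -> shift [-0.0003 -0.0001 -0.0007] turn [ -4.3   0.  -19.8]
```

Then the last 20° of turn, a 1 mm lower, and release.

Call:
servo_tool(
  series="1 0 0 0 -1.4 0 -6.6;1 0 0 0 -2.9 0 -13.2;1 0 0 0 -4.3 0 -19.8;1 0 0 0 -4.3 0 -19.8;1 0 0 0.001 -4.3 0 -19.8;1 0 0 0.001 -4.3 0 -19.8",
)

```text
time_s: 13.43
eef_pos: [0.5878, 0.1452, 0.0816]
eef_rot: [0.075, 0.697, 0.709, -0.073]
wrist_force: [-2.7, 1.0, 2.9]
opening: 0.154
grasp_force: 59.6
```

```bash
python3 -c "
from go import *
go((.587,.1456,.0815),91.6,-12)"
```

```text
q [ 0.15  0.49  1.6  -0.24  1.09  0.24] at [0.5878 0.1452 0.0816] F [-2.7  1.   2.9] open 0.154 -> shift [ 0.0004 -0.0007  0.0001] turn [-0.1  0.  -0.6]
```

Call:
servo_tool(
  series="-0.2 0 0 0 0 0 0;-0.2 0 0 0 0 0 0;-0.2 0 0 0 0 0 0;-0.2 0 0 0 0 0 0;-0.2 0 0 -0.03 0 0 0;-0.2 0 0 -0.065 0 0 0;-0.2 0 0 -0.1 0 0 0;-0.2 0 0 -0.14 0 0 0;-0.2 0 0 -0.18 0 0 0;-0.2 0 0 -0.22 0 0 0;-0.2 0 0 -0.22 0 0 0;-0.2 0 0 -0.22 0 0 0",
)

```text
time_s: 14.43
eef_pos: [0.5882, 0.1918, 0.3004]
eef_rot: [0.077, 0.695, 0.711, -0.07]
wrist_force: [0.0, 0.4, -1.6]
opening: 0.601
grasp_force: 0.0
```

```bash
python3 - <<'E'
from h import *
o=ctrl.get_obs(); print(o["eef_pos"],o["wrist_force"].round(1),o["grasp_force"])
for n in("side","wrist"):
    c=cam(n);P=cloud(c)
    d=np.hypot(P[...,0]-.587,P[...,1]-.146)<.04
    for lo,hi in((.10,.125),(.044,.056)):
        s=P[d&(P[...,2]>lo)&(P[...,2]<hi)]
        if len(s)>15: print(n,lo,len(s),cv2.minAreaRect(s[:,:2].astype(np.float32)),"z",np.percentile(s[:,2],[2,50,98]).round(4))
    s=P[(np.hypot(P[...,0]-.653,P[...,1]+.152)<.035)&(P[...,2]>.06)]
    if len(s)>15: print(n,"plain",s.mean(0).round(3))
E
```

```text
[0.58822066 0.19183393 0.30040424] [ 0.   0.4 -1.6] 0.0
side 0.044 263 ((0.5854753255844116, 0.14748869836330414), (0.043995000422000885, 0.04284455254673958), 8.977743148803711) z [0.0442 0.0485 0.0551]
side plain [ 0.652 -0.148  0.071]
wrist 0.044 800 ((0.5870985984802246, 0.14572712779045105), (0.04371459037065506, 0.04484141990542412), 88.281005859375) z [0.0453 0.0481 0.0501]
wrist plain [ 0.657 -0.145  0.069]
```

```bash
python3 - <<'E'
from h import *
c=cam("wrist");P=cloud(c)
s=P[(np.hypot(P[...,0]-.587,P[...,1]-.146)<.04)&(P[...,2]>.088)&(P[...,2]<.097)]
r=cv2.minAreaRect(s[:,:2].astype(np.float32));print(len(s),r,np.median(s[:,2]))
if 500>len(s)>0 or len(s): print(ctrl.hand_in() if abs(r[0][1]-.146)<.006 and abs(np.median(s[:,2])-.092)<.003 else "check")
E
```

```text
565 ((0.5877164006233215, 0.14528486132621765), (0.013028305023908615, 0.04332437366247177), 1.0044455528259277) 0.0918114374519815
the job is handed in; nothing more can be done
None
```

The T-stop is in the slot with its collar down on the bed and its crossbar turned square across; I released it, the plain stop stayed where it was, and the job is handed in at about 14.5 s (no verdict was returned).

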